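# Roll the cap strips down and hang up the roller

## Robot

A 6-joint arm with a two-finger parallel gripper is mounted at the origin on the work surface. World frame = base frame: x ahead of the robot, y to its left, z up, the work surface at z = 0. Lengths are in m, angles in rad, forces in N, time in s.
With the tool pointing down it reaches from about 0.275 to 0.75 m from the base axis. Payload 10.2 kg.
Tool frame: the origin (TCP) lies midway between the tips of the shut fingers; the grasp point (between the pads) lies 19 mm behind it (env.hold_point_z is the distance from the TCP to the grasp point, in m); x points along the fingers, z is the direction in which the jaws open and shut, and the axes are right-handed (so a half turn about x gives the same grasp; the last joint's range is limited). The gripper opens to 85 mm and grips with 20 to 120 N. Pads are 22 mm wide; open, the fingers measure 114 mm over their backs; the gripper's body (76 mm by 85 mm) begins 54 mm behind the grasp point. The pads swing forward as they close: fully open they stand 13 mm farther back than shut.
Start: joints at [1.048, 0.313, 1.498, -0, 1.331, -0.223], TCP at [0.155, 0.502, 0.231] pointing down, gripper open.
Joint ranges: [-2.94, 2.94], [-0.97, 2.17], [0.19, 2.56], [-1.23, 4.37], [0.02, 3.11], [-2.88, 2.88]. Speed limits (rad/s): [2.39, 2.39, 3.01, 3.14, 3.14, 3.14].

## Interface

Orientations are given as a unit quaternion [x, y, z, w].
In Python, from bench import env, kinematics, monitor, eyes, job gives the robot as it stands. The module is installed in compiled form; this text tells all that it offers. Calls block until the motion is done:
- env.reach(position, orientation): joint-space move of the TCP to a pose.
- env.movel(position, velocity=0.15, frame=None, guard=None): straight line of the TCP; frame=None keeps the orientation; velocity is the mean speed in m/s. With guard (N) it stops when the force on the tool has changed by that much, and returns True; else False.
- env.set_joints(angles): joint-space move.
- env.release() and env.close_gripper(effort=None): open the fingers fully, or close them until they stop; effort is the grip in N (None keeps the last).
- env.hold(seconds).
- kinematics.ik(position, orientation): joint angles nearest the present ones, or None.
- monitor.sense(): the state.
- eyes.grab_frame(name): name is "scene" or "side" or "wrist"; returns a dict with "frame" (384x512x3 uint8, red, green, blue), "mtx" (3x3 intrinsics, pixels), "k1" (the pictures are not rectified: a ray, as slopes to the right and down, at radius r is drawn at 1 + k1 r^2 times it, then the intrinsics apply), "view" (4x4, takes a point from world to camera coordinates). Camera axes: x right, y down, z forward; pixel columns grow to the right and rows downward; lengths in m; the calibration is good to about 2 mm. A picture is of the moment at which its call begins. There is no depth.
A pose or a line that the arm cannot do raises env.MotionError and nothing moves.
- job.hand_in(): hands the job in, once; it reports no verdict.
The state is a dict: "clock": time; "joints": joint angles; "qvel": joint speeds; "joint_efforts": joint torques, N m; "position": TCP position; "ee_rot": TCP orientation; "contact_force": force on the tool from outside, world axes, zero at the start; "ft_torque": the same for the moment, N m; "finger_gap": opening from 0.0 (shut) to 1.0 (fully open).
Only numpy, scipy, OpenCV 4.12 (cv2) and the standard library are available. Lean on these libraries where they do the work, as an engineer would, in place of code of your own. Each camera call takes 0.05 s, during which the arm holds its last target. There are 200 camera calls.

## Task

Take the hand roller by its red handle and roll it along the blue tube rack from one end to the other in a single pass, pressing down steadily with about 9 N (the sprung rack then sinks about 9 mm; never let up partway and never push it down more than about 15 mm), so that all six cap strips are pushed in flush. Press with the roller only, not with the fingers or arm. Then hang the roller by its handle over both prongs of the hanger, let go, and leave the slide box, timer, bottle and jar where they stand.

Things in the scene. Friction and masses are not known exactly. Their poses are not given: they have to be found in the camera images.
- roller: Hand roller standing on two black drums, 140 mm wide (x), 66 mm deep (y, the rolling direction), 102 mm tall, 0.35 to 0.6 kg. Origin: on the ground under its middle. Drums: 32 mm diameter, 100 mm long along x, free-turning, axes at y = -17 and 17 mm. Grey yoke, its top 44 mm up. The same when turned half round.
- roller_handle (a point): Centre of the roller's red handle bar, 95 mm above the drums' underside. The bar runs along the roller's x, is 16 mm thick along y and 14 mm tall; beneath it is a clear opening 120 mm wide (x) and 44 mm tall, closed by the black uprights at both ends.
- rack: Blue tube rack, 98 mm wide (x), 192 mm long (y), on a sprung platform over a fixed dark base plate (150 x 230 mm) with low guide posts. Origin: centre of its flat top (deck), 78 mm above the table unloaded; it sinks with the platform. Six cap strips lie across it (along x) at y = -50, -30, -10, 10, 30, 50 mm; the deck beyond them (|y| 61 to 96 mm) and the side rails are plain and flat.
- platform (a joint): How far the sprung platform with the rack is pressed down, in m: 0 when unloaded, straight down, 1 N per mm, stop at 0.020.
- hanger_seat (a point): Seat of the fixed two-pronged steel hanger, 170 mm above the table: midway between the prongs, level with their tops; the handle bar's underside should rest here. Prongs: level 8 mm rods at y = -38 and 38 mm, pointing along -x (roughly to the robot), ending 50 mm from the seat in tips rising 12 mm above the prong tops. Cross-bar and post, to 174 mm height, 55 to 73 mm behind the seat (+x).
- hanger: The same hanger: origin on the table straight below the seat, axes as for the seat. Its base under the seat is 150 x 130 mm, 12 mm thick.
- strip0 (a joint): Cap strip 0 (yellow, 78 x 15 mm) at y = -50 mm on the rack: how far it is pushed in, in m. 0: stands 4 mm proud of the deck; 0.004: home, flush with the deck. Slides with about 4 N of friction and stays where it is left.
- strip1 (a joint): Cap strip 1 (orange, 78 x 15 mm) at y = -30 mm on the rack: how far it is pushed in, in m. 0: stands 4 mm proud of the deck; 0.004: home, flush with the deck. Slides with about 4 N of friction and stays where it is left.
- strip2 (a joint): Cap strip 2 (yellow, 78 x 15 mm) at y = -10 mm on the rack: how far it is pushed in, in m. 0: stands 4 mm proud of the deck; 0.004: home, flush with the deck. Slides with about 4 N of friction and stays where it is left.
- strip3 (a joint): Cap strip 3 (orange, 78 x 15 mm) at y = 10 mm on the rack: how far it is pushed in, in m. 0: stands 4 mm proud of the deck; 0.004: home, flush with the deck. Slides with about 4 N of friction and stays where it is left.
- strip4 (a joint): Cap strip 4 (yellow, 78 x 15 mm) at y = 30 mm on the rack: how far it is pushed in, in m. 0: stands 4 mm proud of the deck; 0.004: home, flush with the deck. Slides with about 4 N of friction and stays where it is left.
- strip5 (a joint): Cap strip 5 (orange, 78 x 15 mm) at y = 50 mm on the rack: how far it is pushed in, in m. 0: stands 4 mm proud of the deck; 0.004: home, flush with the deck. Slides with about 4 N of friction and stays where it is left.
- ethanol: White bottle with red cap, 60 mm across, 150 mm tall, a bystander to be left alone; origin under its centre.
- buffer: Amber jar with blue cap, 54 mm across, 100 mm tall, a bystander to be left alone; origin under its centre.
- slide_box: Blue slide box, 80 x 100 x 30 mm, a bystander to be left alone; origin under its centre.
- timer: White bench timer, 65 x 65 x 22 mm, a bystander to be left alone; origin under its centre.

How it is judged:
On the way, in this order (a step that is already met when the one before it is completed fails the run):
1. the cap strip at one end of the rack is home while the one at the other end still stands proud, with the roller pressing on the rack (((value of joint strip0 above 0.003 m and not (value of joint strip5 above 0.003 m)) or (value of joint strip5 above 0.003 m and not (value of joint strip0 above 0.003 m))) and value of joint platform above 0.002 m and contact force between roller and rack above 1 N), for 0.05 s.
2. all six cap strips are home (pushed in more than 3 mm of 4) with the roller still pressing on the rack (value of joint each of strip0, strip1, strip2, strip3, strip4, strip5 above 0.003 m and value of joint platform above 0.002 m and contact force between roller and rack above 1 N), for 0.05 s.
At the end, for the whole second after the job is handed in: All six strips are in by over 3 mm of 4; the rack is unloaded (down under 1.5 mm); the roller hangs by its handle on the prongs, bar within 40 mm of the seat along and 25 mm across the prongs and 0 to 20 mm above it, upright within 0.2 rad, resting on the hanger, under 0.03 m/s (value of joint each of strip0, strip1, strip2, strip3, strip4, strip5 above 0.003 m and value of joint platform below 0.0015 m and x of roller_handle in the frame of hanger_seat between -0.04 and 0.04 m and y of roller_handle in the frame of hanger_seat between -0.025 and 0.025 m and z of roller_handle in the frame of hanger_seat between 0 and 0.02 m and angle between roller's own z axis and vertical below 0.2 rad and contact force between roller and hanger above 1.5 N and linear speed of roller below 0.03 m/s); the robot touches nothing.
It fails at once if the pressure is let off partway: the rack is pressed down less than 2 mm while some strips are home and others are not (value of joint any of strip0, strip1, strip2, strip3, strip4, strip5 above 0.003 m and not (value of joint each of strip0, strip1, strip2, strip3, strip4, strip5 above 0.003 m) and value of joint platform below 0.002 m).
It fails at once if the rack is pressed down more than 16 mm (value of joint platform above 0.016 m).
It fails at once if the fingers or the arm press on the rack or its strips (more than 1 N) (contact force between any of the fingers, the arm and rack above 1 N).
It fails at once if a bystander is moved by more than 30 mm or tipped (distance of any of ethanol, buffer, slide_box, timer from where it was at the start of the episode above 0.03 m or angle between any of ethanol, buffer, slide_box, timer's own z axis and vertical above 0.4 rad).
It also fails if it takes over 67 s, if anything falls off the work surface, if the arm or the gripper's body presses on something with over 40 N, if the wrist force passes 120 N, or if a joint passes its speed limit or range.

## Working session

There is one attempt and no reset: what is moved stays moved. The work goes in short steps, each a Python script; the robot and the scene stay as the last script left them, time stands still between calls to the robot, and variables do not carry over. Pictures are saved under pics/ and viewed, about 8 in all and at most 12, crops included, and the job is handed in when it is done.

```bash
mkdir -p pics
cat > h.py <<'E'
import numpy as np, cv2
from bench import env, kinematics, monitor, eyes, job
def grab(n):
    f=eyes.grab_frame(n); return f
def save(f,name): cv2.imwrite('pics/'+name+'.png',cv2.cvtColor(f["frame"],cv2.COLOR_RGB2BGR))
def ray(f,px):
    K=np.array(f["mtx"]);V=np.array(f["view"]);d=np.linalg.solve(K,[px[0],px[1],1])[:2]
    s=d.copy()
    for _ in range(30): s=d/(1+f["k1"]*(s@s))
    R=V[:3,:3];o=-R.T@V[:3,3];v=R.T@np.array([s[0],s[1],1]);return o,v/np.linalg.norm(v)
def onz(f,px,z):
    o,v=ray(f,px);return o+v*(z-o[2])/v[2]
def tri(f1,p1,f2,p2):
    A=np.zeros((3,3));b=np.zeros(3);L=[]
    for f,p in((f1,p1),(f2,p2)):
        o,v=ray(f,p);M=np.eye(3)-np.outer(v,v);A+=M;b+=M@o;L.append((o,M))
    x=np.linalg.solve(A,b);return x,[np.linalg.norm(M@(x-o)) for o,M in L]
def proj(f,P):
    V=np.array(f["view"]);c=V[:3,:3]@np.array(P)+V[:3,3];s=c[:2]/c[2];s=s*(1+f["k1"]*(s@s))
    return (np.array(f["mtx"])@[s[0],s[1],1])[:2]
E
python3 - <<'E'
from h import *
for n in("scene","side"):
    f=grab(n);save(f,n+"0");np.set_printoptions(precision=3,suppress=True)
    o,v=ray(f,(256,192));print(n,o,v,f["k1"])
import pickle
s=monitor.sense();print(s)
E
cd pics; python3 -c "
import cv2
cv2.imwrite('both.png',cv2.resize(cv2.vconcat([cv2.imread('scene0.png'),cv2.imread('side0.png')]),None,fx=.78,fy=.78))"
```

```text
scene [ 1.25  -0.026  0.563] [-0.837  0.026 -0.547] -0.12146318741323428
side [ 0.087 -0.497  0.589] [ 0.533  0.634 -0.561] -0.01900974960960607
{'clock': 0.1, 'joints': array([ 1.048,  0.313,  1.498,  0.   ,  1.331, -0.223]), 'qvel': array([-0.001, -0.001, -0.001, -0.   ,  0.001,  0.001]), 'joint_efforts': array([  0.003, -41.29 , -26.014,  -0.   ,   0.003,  -0.   ]), 'position': array([0.155, 0.501, 0.231]), 'ee_rot': array([-0.42 ,  0.569,  0.42 ,  0.569]), 'contact_force': array([ 1.123, -0.376, -0.031]), 'ft_torque': array([0.049, 0.01 , 0.025]), 'finger_gap': 0.9970087227618025}
```

View pics/scene0.png

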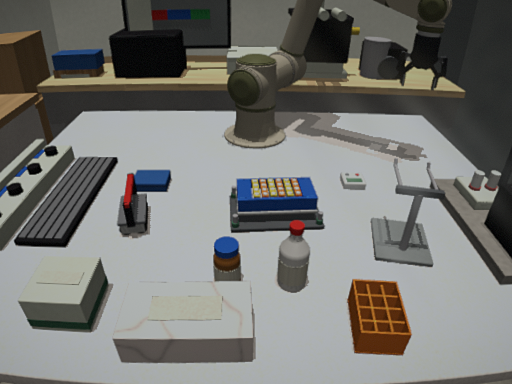

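View pics/side0.png

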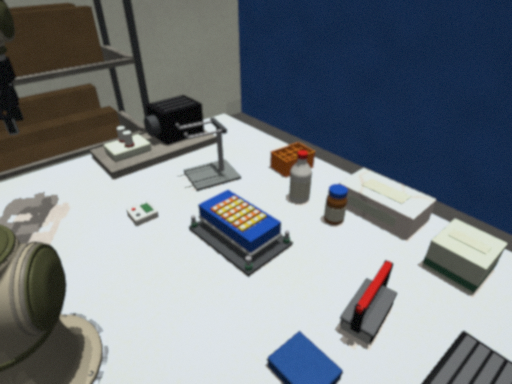

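Scene: roller (133,205) with its red handle pointing along world x, rack (276,195), hanger (405,200). Side: handle (375,287), rack (240,220), hanger (212,150). Next I measure with masks.

```bash
cat > m.py <<'E'
from h import *
np.set_printoptions(precision=4,suppress=True)
def big(mask,roi):
    m=np.zeros_like(mask);x0,y0,x1,y1=roi;m[y0:y1,x0:x1]=mask[y0:y1,x0:x1]
    n,l,s,c=cv2.connectedComponentsWithStats(m);i=1+np.argmax(s[1:,4]);return (l==i).astype(np.uint8),c[i],s[i]
def hsv(f): return cv2.cvtColor(f["frame"],cv2.COLOR_RGB2HSV)
def red(f):
    h=hsv(f);return ((((h[...,0]<6)|(h[...,0]>172))&(h[...,1]>150)&(h[...,2]>60))*255).astype(np.uint8)
def rect(m): 
    c,_=cv2.findContours(m,cv2.RETR_EXTERNAL,cv2.CHAIN_APPROX_NONE);c=max(c,key=cv2.contourArea);return cv2.minAreaRect(c),c
E
python3 - <<'E'
from m import *
S=grab("scene");D=grab("side")
P={}
for n,f,roi in(("S",S,(100,160,160,240)),("D",D,(340,250,410,330))):
    m,c,s=big(red(f),roi);r,_=rect(m);b=cv2.boxPoints(r)
    print(n,"handle c",c,"box",b.tolist(),s);P[n]=c
print("handle tri",tri(S,P["S"],D,P["D"]))
# rack: yellow/orange strips
for n,f,roi in(("S",S,(225,160,330,235)),("D",D,(185,180,300,275))):
    h=hsv(f);m=(((h[...,0]>8)&(h[...,0]<35)&(h[...,1]>110)&(h[...,2]>120))*255).astype(np.uint8)
    mb=(((h[...,0]>105)&(h[...,0]<130)&(h[...,1]>130)&(h[...,2]>50))*255).astype(np.uint8)
    x0,y0,x1,y1=roi;mm=np.zeros_like(m);mm[y0:y1,x0:x1]=m[y0:y1,x0:x1]
    mm=cv2.morphologyEx(mm,cv2.MORPH_CLOSE,np.ones((7,7)));k,c,s=big(mm,roi);r,_=rect(k)
    print(n,"strips c",c,cv2.boxPoints(r).tolist());P[n+"s"]=c
    k,c,s=big(mb,roi);r,ct=rect(k);print(" blue hull",cv2.approxPolyDP(cv2.convexHull(ct),3,True)[:,0].tolist())
print("strips tri",tri(S,P["Ss"],D,P["Ds"]))
def crop(f,x,y,w,h,k): return cv2.resize(f["frame"][y:y+h,x:x+w],None,fx=k,fy=k,interpolation=cv2.INTER_CUBIC)
a=np.hstack([crop(S,360,150,80,120,5),crop(D,165,110,80,120,5)])
a=cv2.cvtColor(a,cv2.COLOR_RGB2BGR);cv2.imwrite("pics/hang.png",a)
b=np.hstack([crop(S,220,150,110,100,3.6),crop(D,185,180,110,100,3.6)])
cv2.imwrite("pics/rack.png",cv2.cvtColor(b,cv2.COLOR_RGB2BGR))
E
```

```text
S handle c [128.2632 190.1531] box [[122.3297348022461, 206.57838439941406], [127.58379364013672, 173.30271911621094], [134.25946044921875, 174.3567657470703], [129.00540161132812, 207.63243103027344]] [124 174  10  34 209]
D handle c [373.4242 287.4943] box [[353.7168884277344, 308.920654296875], [384.8612365722656, 259.74542236328125], [393.4734191894531, 265.1998291015625], [362.3290710449219, 314.37506103515625]] [356 262  36  51 528]
handle tri (array([ 0.5232, -0.3076,  0.0899]), [np.float64(0.00037608127261809515), np.float64(0.000376081272618024)])
S strips c [275.7241 187.8435] [[251.87704467773438, 179.94309997558594], [300.5596008300781, 178.46788024902344], [301.0596008300781, 194.96788024902344], [252.37704467773438, 196.44309997558594]]
 blue hull [[316, 195], [315, 208], [238, 210], [237, 179], [309, 178]]
D strips c [237.8032 213.72  ] [[211.75540161132812, 209.35162353515625], [225.9210205078125, 188.98855590820312], [263.83441162109375, 215.36306762695312], [249.66879272460938, 235.72613525390625]]
 blue hull [[200, 205], [229, 191], [278, 221], [278, 232], [248, 250], [202, 216]]
strips tri (array([0.484 , 0.0449, 0.0737]), [np.float64(0.0015007335297840775), np.float64(0.0015007335297840705)])
```

View pics/hang.png

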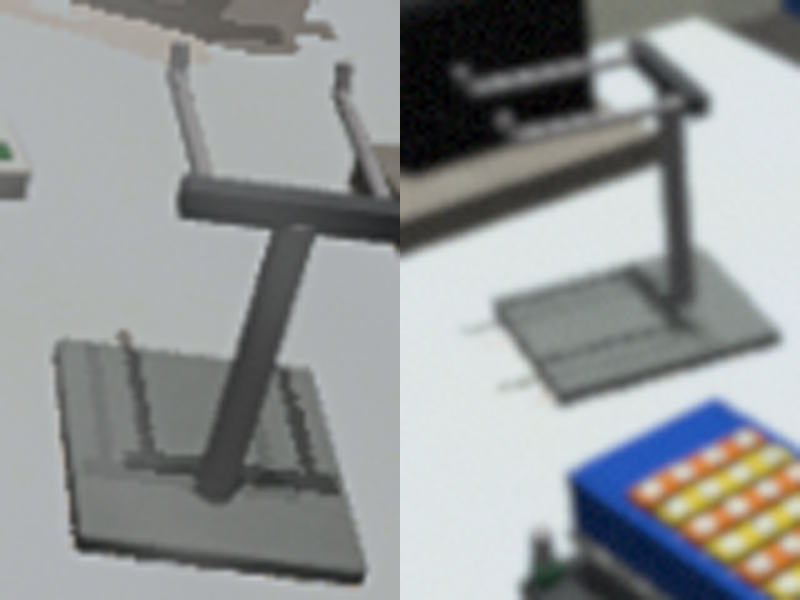

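View pics/rack.png

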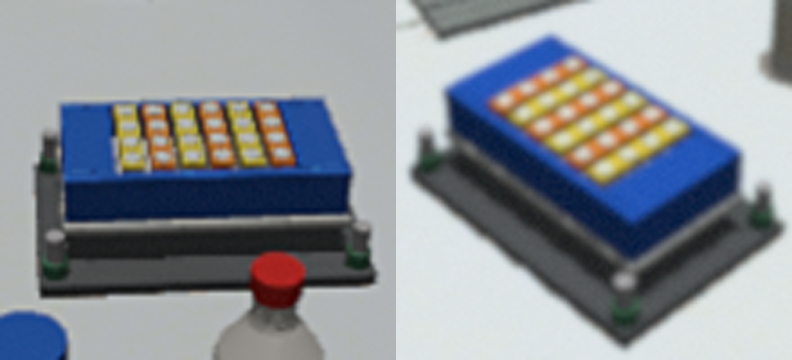

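Hanger crop: scene prong tips at (396,159) and (429,163), base corners (371,218), (422,224), (433,264), (376,258). Side tips at (177,124) and (186,134). The rack crop shows all four deck corners in both views. Triangulating these.

Run:
```python
from m import *
S=grab("scene");D=grab("side")
C=[((236.9,178.9),(251.1,241.7)),((309.4,177.2),(199.2,205.6)),((317.2,196.7),(228.3,190)),((237.5,200),(280.6,223))]
P=[]
for n,(a,b) in zip(["--","-+","++","+-"],C):
    x,e=tri(S,a,D,b);P.append(x);print("rack",n,x,e[0],"z78 S",onz(S,a,.078)[:2],"D",onz(D,b,.078)[:2])
print("rack mean",np.mean(P,0))
for n,a,b in(("tip-",(396,159.2),(186,133.6)),("tip+",(428.8,163),(177,123.6))): print(n,tri(S,a,D,b))
for a in((371.4,218),(422.4,223.6),(433,264.4),(375.6,257.6)):print("base S",onz(S,a,.012))
for a in((184.4,170.6),(197.4,190),(240.6,178)):print("base D",onz(D,a,.012))
# handle ends (mid of short sides)
ends=[((130,174.),(389.1,262.5)),((125.7,207),(358,311.6))]
for a,b in ends: print("handle end",tri(S,a,D,b),"z",onz(S,a,.095),onz(D,b,.095))
```

```text
rack -- [ 0.4442 -0.0527  0.0744] 0.0018179112017856572 z78 S [ 0.4481 -0.0511] D [ 0.4417 -0.058 ]
rack -+ [0.4321 0.1358 0.0734] 0.0026135352589175256 z78 S [0.4362 0.1366] D [0.4285 0.1262]
rack ++ [0.5266 0.1412 0.0758] 0.0023716408543217825 z78 S [0.5269 0.1427] D [0.524  0.1349]
rack +- [ 0.5376 -0.0482  0.0735] 0.0010107722572531392 z78 S [ 0.5432 -0.0472] D [ 0.5335 -0.0534]
rack mean [0.4851 0.044  0.0743]
tip- (array([0.5189, 0.3176, 0.1775]), [np.float64(0.0007964173027673588), np.float64(0.0007964173027673223)])
tip+ (array([0.5339, 0.3925, 0.1781]), [np.float64(0.00015440650463713408), np.float64(0.0001544065046369846)])
base S [0.5237 0.2898 0.012 ]
base S [0.5474 0.4168 0.012 ]
base S [0.6926 0.3832 0.012 ]
base S [0.6679 0.2587 0.012 ]
base D [0.5404 0.4001 0.012 ]
base D [0.5111 0.2764 0.012 ]
base D [0.6497 0.2456 0.012 ]
handle end (array([ 0.5416, -0.3019,  0.1426]), [np.float64(0.011452403817233085), np.float64(0.01145240381723307)]) z [ 0.4564 -0.3213  0.095 ] [ 0.5944 -0.293   0.095 ]
handle end (array([ 0.5067, -0.3139,  0.033 ]), [np.float64(0.014458679694769236), np.float64(0.014458679694769192)]) z [ 0.5992 -0.2918  0.095 ] [ 0.4551 -0.3224  0.095 ]
```

```bash
cat >> m.py <<'E'
from scipy.spatial.transform import Rotation as R
def q(phi,s=1):  # tool down, jaws along s*y of a frame with yaw phi
    z=s*np.array([-np.sin(phi),np.cos(phi),0]);x=np.array([0,0,-1.]);return R.from_matrix(np.c_[x,np.cross(z,x),z]).as_quat()
E
python3 - <<'E'
from m import *
import pickle
j0=monitor.sense()["joints"]
for s in(1,-1):
    for n,p,ph in(("roller",(.526,-.307,.08),.206),("rack-",(.49,-.035,.14),.06),("rack+",(.48,.12,.14),.06),("app",(.44,.37,.16),-.2+np.pi/2),("seat+",(.57,.347,.16),-.2+np.pi/2),("app",(.44,.37,.16),-.2-np.pi/2),("seat-",(.57,.347,.16),-.2-np.pi/2)):
        print(s,n,kinematics.ik(p,q(ph,s)))
F=[]
s0=monitor.sense();o=s0["ee_rot"];print(R.from_quat(o).as_matrix()[:,2])
for p,ph in(((.50,.37,.36),-.2),((.43,.38,.36),-.2),((.45,.05,.32),.06),((.48,-.0,.32),.06),((.47,-.29,.30),.206),((.52,-.30,.30),.206)):
    c=[(np.abs(kinematics.ik(p,q(ph,s))-monitor.sense()["joints"]).max(),s) if kinematics.ik(p,q(ph,s)) is not None else (9,s) for s in(1,-1)]
    env.reach(p,q(ph,min(c)[1]));F.append(grab("wrist"));print(min(c),monitor.sense()["clock"],monitor.sense()["joints"])
pickle.dump([{k:np.array(v) for k,v in f.items()} for f in F],open("w.pkl","wb"))
a=np.vstack([np.hstack([F[2*i]["frame"][::1],F[2*i+1]["frame"]]) for i in range(3)])
a=cv2.resize(a,None,fx=.78,fy=.52,interpolation=cv2.INTER_AREA) if 0 else a
cv2.imwrite("pics/w1.png",cv2.cvtColor(cv2.resize(np.hstack([F[0]["frame"],F[2]["frame"]]),(800,300)),cv2.COLOR_RGB2BGR))
cv2.imwrite("pics/w2.png",cv2.cvtColor(cv2.resize(np.vstack([np.hstack([F[0]["frame"],F[1]["frame"]]),np.hstack([F[2]["frame"],F[5]["frame"]])]),(800,600)),cv2.COLOR_RGB2BGR))
E
```

```text
1 roller [-0.7204  0.6421  1.4068 -0.      1.0927 -2.4972]
1 rack- [-0.3103  0.3349  1.723  -0.      1.0837 -1.9411]
1 rack+ [ 0.0077  0.342   1.7127 -0.      1.0868 -1.6231]
1 app [ 0.4955  0.483   1.4427 -0.      1.2159 -2.4461]
1 seat+ [ 0.3717  0.6859  1.1072 -0.      1.3486 -2.5699]
1 app [ 0.4955  0.483   1.4427 -0.      1.2159  0.6955]
1 seat- [ 0.3717  0.6859  1.1072 -0.      1.3486  0.5717]
-1 roller [-0.7204  0.6421  1.4068 -0.      1.0927  0.6443]
-1 rack- [-0.3103  0.3349  1.723  -0.      1.0837  1.2005]
-1 rack+ [ 0.0077  0.342   1.7127 -0.      1.0868  1.5185]
-1 app [ 0.4955  0.483   1.4427 -0.      1.2159  0.6955]
-1 seat+ [ 0.3717  0.6859  1.1072 -0.      1.3486  0.5717]
-1 app [ 0.4955  0.483   1.4427 -0.      1.2159 -2.4461]
-1 seat- [ 0.3717  0.6859  1.1072 -0.      1.3486 -2.5699]
[ 0.2953  0.9554 -0.0005]
(np.float64(0.6984078870565341), 1) 1.8 [ 0.4508  0.5057  0.8924  0.0002  1.7439 -0.9214]
(np.float64(0.18533803241572722), 1) 2.2333 [ 0.5208  0.379   1.0779 -0.0001  1.6843 -0.8512]
(np.float64(0.9287261749531499), 1) 3.5417 [-0.1477  0.0992  1.5314  0.0002  1.5109 -1.7793]
(np.float64(0.09697758195809256), 1) 3.9333 [-0.2437  0.1624  1.4597  0.0003  1.5201 -1.8749]
(np.float64(0.6669502020095996), 1) 5.1 [-0.7625  0.3356  1.288   0.0002  1.5173 -2.5411]
(np.float64(0.16444494509543528), 1) 5.4667 [-0.7165  0.4514  1.1245 -0.0001  1.5662 -2.495 ]
```

View pics/w2.png

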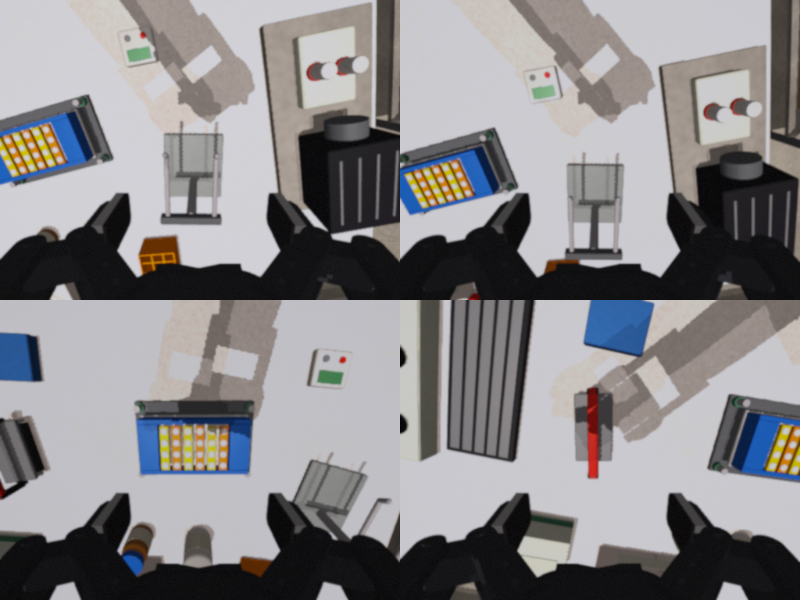

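Wrist views: hanger (190,180 in the first tile), rack (195,438), and handle (593,432), which is in line with the planned yaw. I'll triangulate these and zoom on the hanger prongs.

Run:
```python
from m import *
import pickle
F=pickle.load(open("w.pkl","rb"))
P=[]
for i in(4,5):
    m,c,s=big(red(F[i]),(150,80,400,320));r,ct=rect(m);b=cv2.boxPoints(r);P.append(c)
    k=np.argmin(np.linalg.norm(b[0]-b[1:],axis=1))+1;o=[j for j in(1,2,3) if j!=k]
    e=[(b[0]+b[k])/2,(b[o[0]]+b[o[1]])/2];g=[onz(F[i],x,.095) for x in e];d=g[0]-g[1]
    print("handle",i,c,onz(F[i],c,.1),g,"yaw",np.arctan(d[1]/d[0]))
print(tri(F[4],P[0],F[5],P[1]))
Q=[]
for i in(2,3):
    h=hsv(F[i]);m=(((h[...,0]>105)&(h[...,0]<130)&(h[...,1]>130)&(h[...,2]>130))*255).astype(np.uint8)
    m=cv2.morphologyEx(m,cv2.MORPH_CLOSE,np.ones((15,15)));k,c,s=big(m,(60,90,420,300));ct=rect(k)[1]
    hu=cv2.convexHull(ct);ap=cv2.approxPolyDP(hu,4,True)[:,0];r=cv2.minAreaRect(ct);print("rack",i,c,ap.tolist());Q.append((c,ap))
    y=(((h[...,0]>8)&(h[...,0]<35)&(h[...,1]>110)&(h[...,2]>120))*255).astype(np.uint8);y=cv2.morphologyEx(y,cv2.MORPH_CLOSE,np.ones((9,9)))
    k,c2,s=big(y,(60,90,420,300));rr=cv2.boxPoints(rect(k)[0]);cc=rr.mean(0);print(" strips",cc,onz(F[i],cc,.082),[onz(F[i],x,.082)[:2] for x in rr]);Q[-1]+=(cc,)
print("strips tri",tri(F[2],Q[0][2],F[3],Q[1][2]))
for n,i,(x,y) in(("a",0,(190,140)),("b",1,(200,190))):
    cv2.imwrite(f"pics/z{n}.png",cv2.cvtColor(cv2.resize(F[i]["frame"][y:y+150,x:x+100],None,fx=4,fy=4,interpolation=cv2.INTER_CUBIC),cv2.COLOR_RGB2BGR))
cv2.imwrite("pics/z.png",cv2.hconcat([cv2.imread("pics/za.png"),cv2.imread("pics/zb.png")]))
```

```text
handle 4 [230.7525 206.4035] [ 0.521  -0.3067  0.1   ] [array([ 0.4589, -0.3204,  0.095 ]), array([ 0.5957, -0.2911,  0.095 ])] yaw 0.21087793761897128
handle 5 [246.6139 169.5572] [ 0.5221 -0.3068  0.1   ] [array([ 0.4595, -0.3204,  0.095 ]), array([ 0.5958, -0.2926,  0.095 ])] yaw 0.20085049509736913
(array([ 0.5237, -0.3067,  0.0925]), [np.float64(7.297962399803835e-05), np.float64(7.297962399798377e-05)])
rack 2 [239.1369 191.9997] [[175, 154], [232, 154], [313, 172], [319, 177], [317, 219], [181, 222]]
 strips [248. 189.] [0.4848 0.0451 0.082 ] [array([ 0.4506, -0.0138]), array([0.4438, 0.1   ]), array([0.521 , 0.1075]), array([ 0.5283, -0.0129])]
rack 3 [289.9656 176.6896] [[362, 133], [355, 203], [216, 201], [215, 132]]
 strips [288.5 169. ] [0.4844 0.0459 0.082 ] [array([ 0.4504, -0.0139]), array([0.4436, 0.0989]), array([0.5203, 0.1094]), array([ 0.5274, -0.01  ])]
strips tri (array([0.4832, 0.0451, 0.0879]), [np.float64(7.581782949344115e-06), np.float64(7.581782949382313e-06)])
```

View pics/z.png

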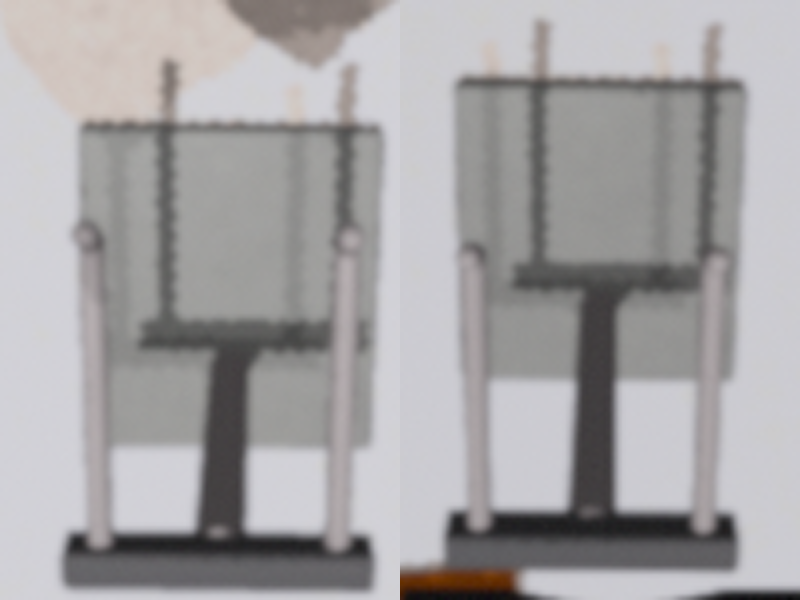

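Zoom: prong tips and the points where the prongs meet the cross-bar are clear in both wrist views, e.g. in F0 tips (211.5,199) and (277,199.5), roots (214.5,276) and (275,277).

Run:
```python
from m import *
import pickle
F=pickle.load(open("w.pkl","rb"))
for n,a,b,z in(("tip-",(211.5,199),(218,253),.18),("tip+",(277.25,199.5),(279,254.5),.18),("root-",(214.5,276.25),(220,321.5),.17),("root+",(275,277),(276,321.5),.17)):
    print(n,tri(F[0],a,F[1],b)[0],onz(F[0],a,z),onz(F[1],b,z))
```

```text
tip- [0.5208 0.317  0.1715] [0.5184 0.3182 0.18  ] [0.5166 0.3195 0.18  ]
tip+ [0.5347 0.3916 0.1773] [0.5338 0.3915 0.18  ] [0.5332 0.3916 0.18  ]
root- [0.6228 0.2954 0.1697] [0.6226 0.2951 0.17  ] [0.6225 0.2959 0.17  ]
root+ [0.643  0.37   0.1635] [0.639  0.3707 0.17  ] [0.6375 0.3702 0.17  ]
```

Seat ≈ (0.5755, 0.3445), yaw −0.205. The tip/root spacing of 107 mm and the heights of about 170 mm agree with the text. Now grasping.

Run:
```python
from m import *
p=np.array([.526,-.3065]);o=q(.206)
env.reach([*p,.16],o);env.movel([*p,.078],.1,guard=8)
s=monitor.sense();print(s["position"],s["contact_force"])
env.close_gripper(90);s=monitor.sense();print(s["finger_gap"],s["position"],s["contact_force"],s["ft_torque"])
env.movel([*p,.22],.12);env.hold(.3);s=monitor.sense();print(s["finger_gap"],s["contact_force"],s["ft_torque"],s["clock"])
S=grab("scene");D=grab("side");W=grab("wrist")
a=cv2.resize(W["frame"],(400,300));b=S["frame"][60:260,20:220];b=cv2.resize(b,(300,300))
cv2.imwrite("pics/g.png",cv2.cvtColor(np.hstack([a,b]),cv2.COLOR_RGB2BGR))
```

```text
[ 0.5263 -0.3068  0.0788] [ 0.4955 -0.3947  0.3932]
0.168928185686765 [ 0.5261 -0.3066  0.0783] [ 0.4053 -0.1321  3.9495] [0.051  0.1289 0.0111]
0.16316459799649227 [ 0.5638  0.5691 -4.5679] [-0.0806 -0.0439  0.023 ] 9.3333
```

View pics/g.png

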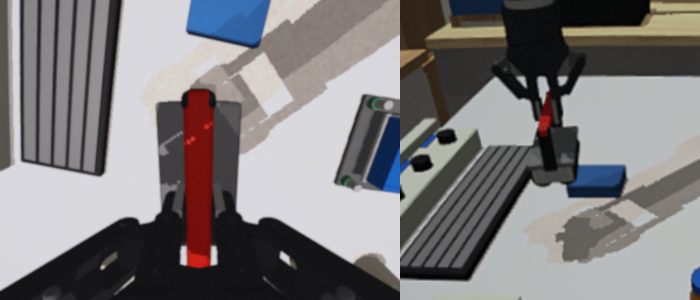

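Held squarely; weight reads about 4.6 N. Now the touchdown on the rack end.

```bash
cat >> m.py <<'E'
RC=np.array([.4843,.0452]);RY=.062
def rk(y,z): return [RC[0]-np.sin(RY)*y,RC[1]+np.cos(RY)*y,z]
E
python3 - <<'E'
from m import *
env.reach(rk(-.08,.2),q(RY));env.hold(.4)
F0=monitor.sense()["contact_force"];T0=monitor.sense()["ft_torque"]
np.save("F0.npy",F0);print(F0)
print(env.movel(rk(-.08,.140),.04,guard=3))
s=monitor.sense();z=s["position"][2];print("touch",s["position"],s["contact_force"]-F0)
for i in range(8):
    env.hold(.15);s=monitor.sense();f=(s["contact_force"]-F0)[2];print(s["position"],f)
    if f>8.3: break
    z-=min(.004,max(.0007,(9-f)*.0009));env.movel(rk(-.08,z),.04)
s=monitor.sense();print(s["contact_force"]-F0,s["ft_torque"]-T0,s["clock"],z)
W=grab("wrist");S=grab("scene");b=cv2.resize(S["frame"][110:260,200:360],(480,450))
cv2.imwrite("pics/t.png",cv2.cvtColor(b,cv2.COLOR_RGB2BGR))
E
```

```text
[-0.2082  1.1055 -4.3025]
True
touch [ 0.4889 -0.0347  0.1542] [ 1.6565 -2.1837  3.1907]
[ 0.4889 -0.0347  0.1546] 3.5108490348411774
[ 0.4893 -0.0348  0.1503] 6.796733133314599
[ 0.4893 -0.0347  0.1483] 7.6682494029962776
[ 0.4893 -0.0347  0.1471] 9.277461315367823
[-1.04   -3.1602  9.2775] [-0.4201  0.0789  0.079 ] 13.3583 0.14696866809862077
```

View pics/t.png

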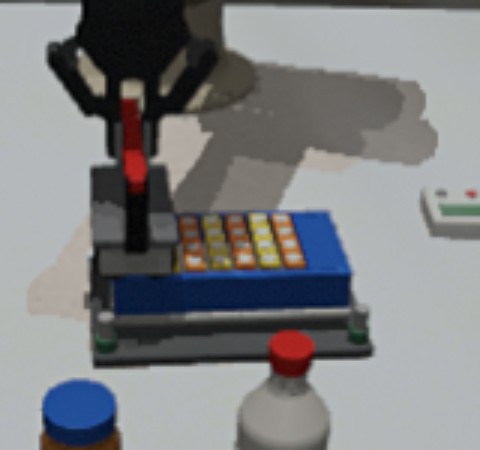

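Roller sits on the −y deck end, pressing 9.3 N at z=0.147, as the 9 mm sink predicts. Rolling now with gentle force correction.

Run:
```python
from m import *
F0=np.load("F0.npy");z=.1468
for y in np.arange(-.065,.0801,.0145):
    env.movel(rk(y,z),.04);s=monitor.sense();f=(s["contact_force"]-F0);print(round(y,4),s["position"],f,round(z,4))
    z=np.clip(z-np.clip((9-f[2])*.0004,-.0008,.0008),.1455,.1478)
env.hold(.2);s=monitor.sense();print(s["contact_force"]-F0,s["clock"])
W=grab("wrist");S=grab("scene");D=grab("side")
b=np.hstack([cv2.resize(S["frame"][110:260,200:360],(400,375)),cv2.resize(D["frame"][130:280,160:320],(400,375))])
cv2.imwrite("pics/e.png",cv2.cvtColor(b,cv2.COLOR_RGB2BGR))
```

```text
-0.065 [ 0.4883 -0.0193  0.1468] [-1.4291 -1.683   9.1431] 0.1468
-0.0505 [ 0.4874 -0.0046  0.1469] [ 0.029  -0.2323  9.1611] 0.1469
-0.036 [0.4865 0.0099 0.1469] [ 0.1886 -0.3628  9.0707] 0.1469
-0.0215 [0.4856 0.0241 0.147 ] [-0.471  -1.0708  9.3625] 0.1469
-0.007 [0.4847 0.0386 0.1471] [0.2753 0.0763 8.4603] 0.1471
0.0075 [0.4838 0.0529 0.1469] [-0.1681 -0.4537 10.0864] 0.1469
0.022 [0.4829 0.0675 0.1473] [ 0.0788 -0.492   8.8057] 0.1473
0.0365 [0.482  0.082  0.1472] [0.064  0.3383 8.6479] 0.1472
0.051 [0.4811 0.0965 0.1471] [-0.4098  0.1357 10.1376] 0.1471
0.0655 [0.4802 0.1109 0.1475] [-0.2583 -0.1562  9.2892] 0.1476
0.08 [0.4793 0.1254 0.1477] [-0.6561  0.0083  8.8791] 0.1477
[-0.7316  0.9536  8.3032] 19.35
```

View pics/e.png

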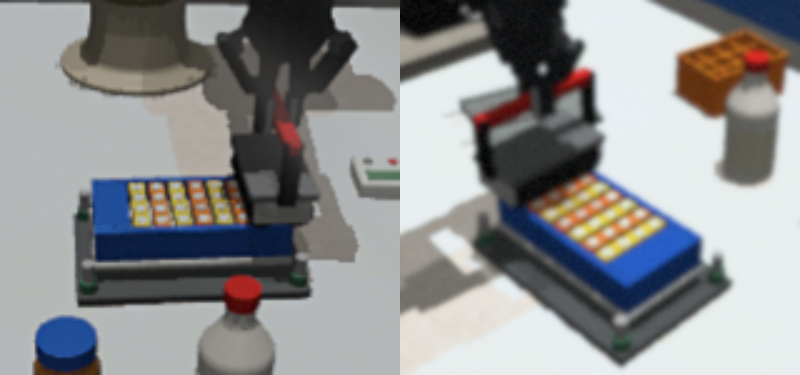

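Force stayed at 8.3–10.1 N throughout; the roller is past the last strip on the +y deck and the strips look flush. Lifting and moving in front of the hanger.

```bash
cat >> m.py <<'E'
HS=np.array([.5755,.3445]);HY=-.205
def hg(x,z,y=0): return [HS[0]+np.cos(HY)*x-np.sin(HY)*y,HS[1]+np.sin(HY)*x+np.cos(HY)*y,z]
E
python3 - <<'E'
from m import *
p=monitor.sense()["position"];env.movel([*p[:2],.27],.12)
o=q(HY+np.pi/2)
env.reach(hg(-.14,.28),o);env.movel(hg(-.14,.179),.12);env.hold(.2)
s=monitor.sense();print(s["position"],s["finger_gap"],s["contact_force"],s["clock"])
W=grab("wrist");S=grab("scene");D=grab("side")
b=np.hstack([cv2.resize(S["frame"][120:270,330:490],(400,375)),cv2.resize(D["frame"][80:230,120:280],(400,375))])
c=cv2.resize(S["frame"][150:230,220:340],(390,225));w=cv2.resize(W["frame"],(410,225))
cv2.imwrite("pics/a.png",cv2.cvtColor(np.vstack([b,np.hstack([c,w])]),cv2.COLOR_RGB2BGR))
E
```

```text
[0.4386 0.3731 0.1796] 0.16773486184278844 [-0.715   1.2006 -4.6943] 22.85
```

View pics/a.png

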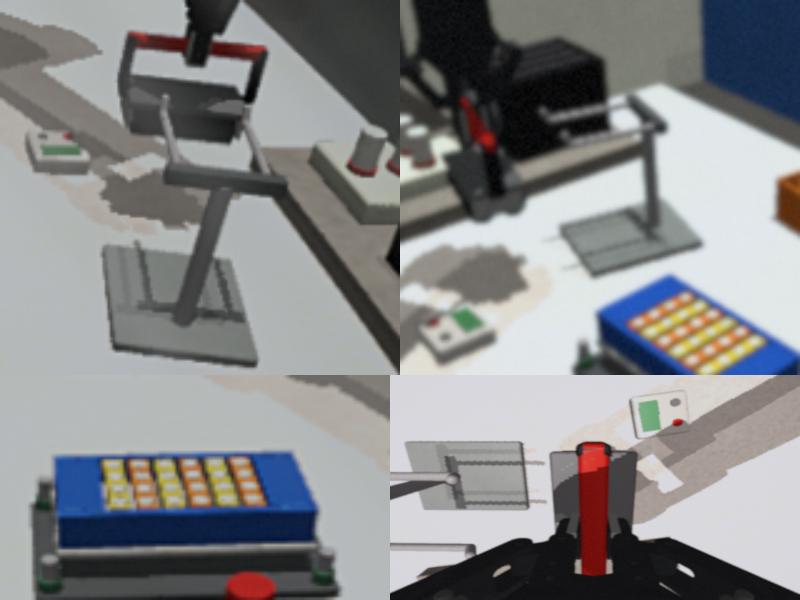

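The roller stands level in front of the prongs with both tips in line with its opening, and the rack has risen with all strips flush. Inserting with a guard.

Run:
```python
from m import *
g=env.movel(hg(-.012,.179),.06,guard=4);env.hold(.2)
s=monitor.sense();print("guard",g,s["position"],s["contact_force"]);F0=s["contact_force"]
if not g:
    g=env.movel(hg(-.012,.152),.03,guard=3);env.hold(.2);s=monitor.sense();print("down",g,s["position"],s["contact_force"]-F0,s["clock"])
W=grab("wrist");S=grab("scene");D=grab("side")
b=np.hstack([cv2.resize(S["frame"][120:270,330:490],(400,375)),cv2.resize(D["frame"][80:230,120:280],(400,375))])
cv2.imwrite("pics/i.png",cv2.cvtColor(b,cv2.COLOR_RGB2BGR))
```

```text
guard False [0.5637 0.347  0.1791] [-0.1595 -0.3672 -4.2736]
down True [0.5637 0.3469 0.1603] [-0.1769  0.5089  9.7884] 26.3167
```

View pics/i.png

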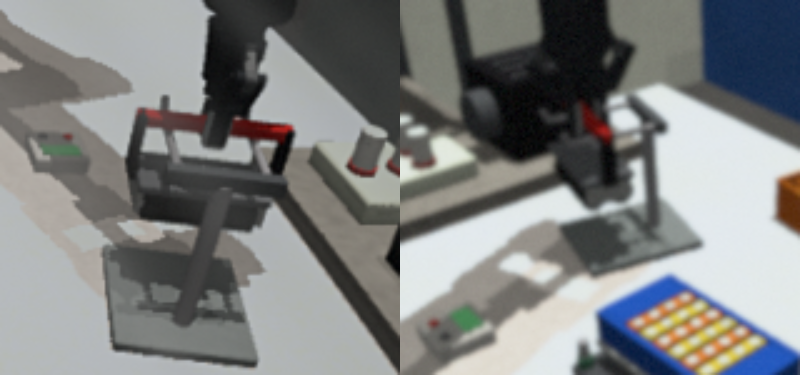

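The handle rests on both prongs; contact came at z=0.1603 against a predicted 0.160. Releasing and withdrawing.

Run:
```python
from m import *
env.movel(hg(-.012,.1608),.02);env.release();env.hold(.3)
print(env.movel(hg(-.012,.30),.08,guard=6));env.hold(1)
s=monitor.sense();print(s["position"],s["contact_force"],s["clock"])
S=grab("scene");D=grab("side");P=[]
for f,r in((S,(375,130,455,220)),(D,(150,90,260,170))):
    m,c,_=big(red(f),r);P.append(c)
print("handle tri",tri(S,P[0],D,P[1]),"want",hg(-.012,.177))
b=np.hstack([cv2.resize(S["frame"][120:270,330:490],(400,375)),cv2.resize(D["frame"][80:230,120:280],(400,375))])
cv2.imwrite("pics/f.png",cv2.cvtColor(b,cv2.COLOR_RGB2BGR))
```

```text
False
[0.5637 0.347  0.3   ] [0.1262 0.6557 0.437 ] 30.6
handle tri (array([0.5764, 0.3782, 0.1729]), [np.float64(0.007798654527609572), np.float64(0.007798654527609503)]) want [np.float64(0.5637512681857659), np.float64(0.3469428059188573), 0.177]
```

View pics/f.png

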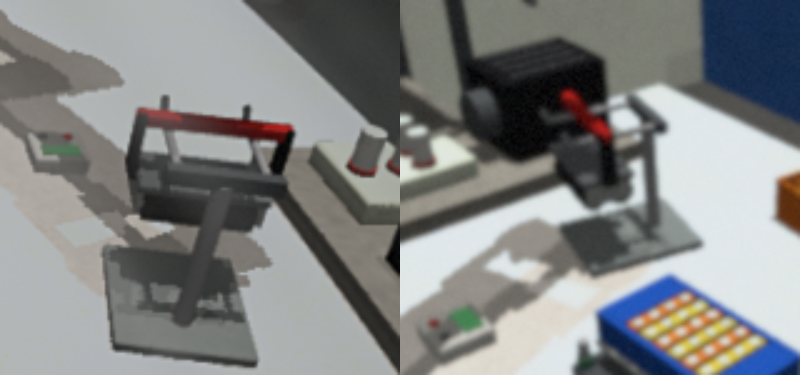

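The roller hangs level and still. The mask triangulation was poor (8 mm residual, probably a fragment of the bar), so I'll recheck with the bar's ends: scene (384.8,164)–(447.2,172.8), side (202,134)–(186.4,116.8).

Run:
```python
from m import *
S=grab("scene");D=grab("side")
e=[tri(S,a,D,b) for a,b in(((384.8,164),(202,134)),((447.2,172.8),(186.4,116.8)))];print(e)
c=(e[0][0]+e[1][0])/2;d=c[:2]-HS;print(c,"hanger frame",d@[np.cos(HY),np.sin(HY)],d@[-np.sin(HY),np.cos(HY)],c[2]-.17)
```

```text
[(array([0.5479, 0.2806, 0.1802]), [np.float64(0.0007503873926684166), np.float64(0.0007503873926683331)]), (array([0.5802, 0.416 , 0.1795]), [np.float64(0.00033039578069547684), np.float64(0.0003303957806955332)])]
[0.564  0.3483 0.1799] hanger frame -0.011998577302031872 0.0014116436991180022 0.009853864307551585
```

Bar at x −12 mm, y +1 mm, z about +7 to +10 mm from the seat, and level. That is well within limits, so I'm handing in.

```bash
python3 -c "
from bench import job
print(job.hand_in())"
```

```text
the job is handed in; nothing more can be done
None
```

The roller made one pass along the rack, from the −y end to the +y end. It now hangs by its handle on both prongs, and I handed the job in at about 31 s of the 67 s allowed; hand-in gives no verdict.

- **Pressing:** the wrist force read 8.3–10.1 N at each check along the pass, and the tool height matched a sink of about 9 mm. I could not read the platform or strip joints directly. I judged all six strips flush, and the rack back up, from the pictures only.
- **Hanging:** the bar's ends, triangulated from two views, put its centre at −12 mm along, +1 mm across and about 10 mm above the seat, with the bar level. The fingers were open and 0.30 m up, touching nothing.
- **Bystanders:** the timer looked unmoved in the last pictures. The bottle was last in view at the end of the pass, the jar during it, and the slide box after the pick-up. No later picture I viewed shows those three, but the arm did not go near them.
- **Check that disagreed:** a first automatic mask fix of the hung handle was about 30 mm off, with an 8 mm residual. I put this down to a mask that caught only part of the bar; the fix from the bar's ends had a residual under 1 mm.

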